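Press a tub lid home in the lidding jig

TASK

Put the lid on the tub that waits in the sprung lidding jig: take the hand press from its blue tray by its handle, set its flat foot on the middle of the lid and push squarely down until the jig's plate bottoms out level; hold it firmly against its stop with about 20 N for a good second, and never push with 30 N or more. Then let the jig rise, stand the press back in its tray and let go. Keep the fingers themselves off the lid, and leave the packed tubs, the lid stack and the bottle where they are.

Things in the scene. Friction and masses are not known exactly. Their poses are not given: they have to be found in the camera images.
- press: hand press, loose, about 0.3 kg, round: a white flat foot disc 84 mm across, 12 mm thick, and an upright black round handle 26 mm across, from the foot up to a rounded steel top 90 mm above the underside. Origin: centre of its flat underside; z points up the handle. It starts upright in the tray.
- press_grip (a point): point on the axis of the press's handle, 66 mm above its underside, a good height to grip at
- tray: blue square parking tray of the press, fixed, 130 mm square outside, 120 mm inside, 5 mm floor, rim top 12 mm above the table. Origin: centre of its underside, on the table.
- jig: lidding jig, fixed: grey base 200 mm square, 12 mm thick, four thin corner posts to 64 mm, and a 196 mm square aluminium plate on springs. A square nest on the plate holds a clear tub (118 mm square, red tomatoes) with a clear lid 130 mm square; a green rim 8 mm wide, 3 mm high borders its flat panel. Origin: centre of the base's underside, on the table; z up; tub and lid are centred over it.
- jig_plate (a joint): travel of the jig's sprung plate, m: 0 up, 0.012 bottomed out; it rises by itself when let go. Pressed through the lid, it pushes back with about 3 N at the top, 0.8 N more per mm, about 13 N at the bottom; then a hard stop and the force climbs steeply. It must be within 0.8 mm of the stop: 18 to 24 N holds it there surely; 30 N or more cracks the tub.
- lid (a joint): how far the lid is pushed onto the tub, m: 0 to 0.001 loose at the start, 0.004 fully on; it slides at about 6 N and stays where pushed. Tubs differ in height, and no reading tells it: with jig up and lid loose, the lid's flat panel, 114 mm square, where the press's foot lands, is 94 to 111 mm above the table.
- plate_centre (a point): centre of the upper face of the jig's sprung plate, inside the nest under the tub, 38 mm above the table with the jig up; its z axis is the plate's normal, upright when the plate is level. Pushing off the middle, or with the press tilted, rocks it (soft springs, about 4 N m per rad).
- packed_a: bystander: packed lidded tub, 130 mm square, 56 mm high, orange and red tomatoes; origin under its centre
- packed_b: bystander: packed lidded tub, 130 mm square, 56 mm high, green and yellow tomatoes; origin under its centre
- lid_stack: bystander: stack of green lids, 130 mm square, 34 mm high; origin under its centre
- spray: bystander: blue bottle, 60 mm across, 170 mm high; origin under its centre
Mind the look-alikes: they are no part of the job. Several things look just like the tray: the one meant starts farthest from the robot's base.

How it is judged (in metres and radians):
On the way, in this order (a step that is already met when the one before it is completed fails the run):
1. the press is lifted out of its tray (z of press in the frame of tray above 0.03 m), for 0.2 s.
2. the press, upright within about 6 degrees and within 12 mm of the jig's middle, holds the jig's plate down within 0.8 mm of its stop and level within 2.3 degrees, with more than 15 N, for a second (value of joint jig_plate above 0.0112 m and angle between plate_centre's own z axis and vertical below 0.04 rad and angle between press's own z axis and vertical below 0.1 rad and horizontal distance between press and plate_centre below 0.012 m and contact force between press and jig above 15 N), for 1 s.
At the end, for the whole second after the job is handed in: the lid is pushed onto the tub to within 0.7 mm of fully on, the jig's plate has risen again to within 2 mm of the top, and the press stands still, upright within 3.5 degrees, with its foot flat on the tray's floor (within 3 mm) and its axis within 22 mm of the tray's middle, released (value of joint lid above 0.0033 m and value of joint jig_plate below 0.002 m and horizontal distance between press and tray below 0.022 m and z of press in the frame of tray below 0.008 m and angle between press's own z axis and vertical below 0.06 rad and linear speed of press below 0.02 m/s); the robot touches nothing.
It fails at once if the press pushes on the jig with 30 N or more (contact force between press and jig above 30 N).
It fails at once if the fingers push on the jig, tub or lid with more than 2 N (contact force between the fingers and jig above 2 N).
It fails at once if a packed tub, the lid stack or the bottle is moved more than 20 mm (distance of any of packed_a, packed_b, lid_stack, spray from where it was at the start of the episode above 0.02 m).
It also fails if it takes over 72 s, if anything falls off the work surface, if the arm or the gripper's body presses on something with over 40 N, if the wrist force passes 120 N, or if a joint passes its speed limit or range.

ROBOT

A 6-joint arm with a two-finger parallel gripper is mounted at the origin on the work surface. World frame = base frame: x ahead of the robot, y to its left, z up, the work surface at z = 0. Lengths are in m, angles in degrees, forces in N, time in s.
With the tool pointing down it reaches from about 0.25 to 0.8 m from the base axis. Payload 8.5 kg.
Tool frame: the origin (TCP) lies between the finger pads; the fingertips stand 8 mm ahead of it and the grasp point (between the pads) lies 11 mm behind it; z points along the fingers, y is the line along which they close (so a half turn about z gives the same grasp; the last joint's range is limited). The gripper opens to 85 mm and grips with 20 to 120 N. Pads are 22 mm wide; open, the fingers measure 114 mm over their backs; the gripper's body (76 mm by 85 mm) begins 54 mm behind the grasp point. The pads swing forward as they close: fully open they stand 13 mm farther back than shut.
Start: joints at [73.281, 13.648, -0.773, 75.585, 0, 90], TCP at [0.151, 0.503, 0.239] pointing down, gripper open.
Joint ranges: [-152.45, 152.45], [-59.26, 108.67], [-65.41, 83.53], [-104.44, 129.93], [-82.83, 76.93], [-180, 180]. Speed limits (degrees/s): [127.2, 127.2, 159.86, 180, 180, 180].

INTERFACE

Orientations are given as [roll, pitch, yaw] about the fixed x, y, z axes, in that order (R = Rz(yaw) Ry(pitch) Rx(roll)).
In Python, from station import r gives the robot as it stands. The module is installed in compiled form; this text tells all that it offers.
- The arm moves only by the tool move_arm, never from a script. Its argument "deltas" is one flat list of numbers, 7 for each row, row after row: the shift along the tool's x, y, z in units of 40 mm (1.0 is 40 mm), then the turn, a rotation vector about the tool's x, y, z in units of 6 degrees (1.0 is 6 degrees), then the finger opening in mm, from 0 to 85.4. In form: [dx, dy, dz, wx, wy, wz, jaw, dx, dy, dz, wx, wy, wz, jaw, ...]. A call has 1 to 5 rows; each row shifts and turns the commanded pose from where the row before left it, along the tool's axes as they then stand; what a row does not reach is not made up. A row lasts 1/12 s, in which the tool goes at most 41.7 mm and 7.16 degrees, less where a joint would pass 70% of its speed; a pose out of reach is approached as far as the arm can. A call is refused whole if a number of a shift passes 1 or a number of a turn 1, either way. A call with a gripper value outside its range is refused whole. The fingers move at their own pace and stop on an object; the grip force is fixed at half the most. Time passes only in rows, so rows that do not move let the fingers close. It gives the time, the measured TCP pose, the force, the opening and the grip force at its end, in the units of the state.
- r.get_state(): the state, without advancing time (a new reading comes with each control period).
- r.grab_frame(name): name is "side" or "top" or "wrist"; returns a dict with "color" (480x640x3 uint8, blue, green, red), "intrinsics" (3x3 intrinsics, pixels), "R" (3x3) and "t" (3): a world point X has camera coordinates R X + t. Camera axes: x right, y down, z forward; pixel columns grow to the right and rows downward; lengths in m; the calibration is good to about 2 mm. A picture is of the moment at which its call begins. There is no depth.
- r.finish_job(): hands the job in; it is judged then, once.
The state is a dict: "clock": time; "joints": joint angles; "joint_vel": joint speeds; "tau": joint torques, N m; "tcp_pos": TCP position; "orientation": TCP orientation; "ft_force": force on the tool from outside, world axes, zero at the start; "moment": the same for the moment, N m; "finger_gap": opening from 0.0 (shut) to 1.0 (fully open); "finger_force": force on a finger pad.
Only numpy, scipy, OpenCV 4.12 (cv2) and the standard library are available. Lean on these libraries where they do the work, as an engineer would, in place of code of your own. Each camera call takes 0.05 s, during which the arm holds its last target. There are 200 camera calls.

## Working session

There is one attempt and no reset: what is moved stays moved. The work goes in short steps, Python scripts to look and compute and a tool call to move; the robot and the scene stay as the last step left them, time stands still between calls to the robot, and variables do not carry over. Pictures are saved under pics/ and viewed, at most 10 in all, crops included, and the job is handed in when it is done.

Besides the shell and the picture viewer there is one more tool, called after "Call:" by a JSON object that holds its "method" and its "body". move_arm: Moves the arm, as the interface text tells. Its arguments: {"type":"object","properties":{"deltas":{"type":"array"}},"required":["deltas"]}

```bash
mkdir -p pics
cat > h.py <<'E'
import numpy as np, cv2
from station import r
def ray(f,u,v,z):
    K,R,t=map(np.array,(f["intrinsics"],f["R"],f["t"]))
    d=R.T@np.linalg.inv(K)@np.array([u,v,1.]); c=-R.T@t
    return c+d*(z-c[2])/d[2]
def proj(f,X):
    p=np.array(f["intrinsics"])@(np.array(f["R"])@np.array(X)+np.array(f["t"])); return p[:2]/p[2]
E
python3 - <<'E'
from h import *
for n in("top","side"):
    f=r.grab_frame(n); cv2.imwrite(f"pics/{n}0.png",f["color"]); np.savez(f"{n}0.npz",**f)
    print(n,-np.array(f["R"]).T@np.array(f["t"]),np.array(f["R"])[2])
print(r.get_state())
E
```

```text
top [0.44028827 0.08628523 1.18987521] [ 0.08728616  0.00208431 -0.9961811 ]
side [ 0.31441768 -0.61359036  0.63257986] [ 0.2171891   0.77601785 -0.59213612]
{'clock': 0.1, 'joints': array([ 7.32796697e+01,  1.36768383e+01, -8.12627403e-01,  7.55843915e+01,
        1.92870054e-04,  8.99992293e+01]), 'joint_vel': array([-0.01995741, -0.06746763,  0.12532265, -0.04217632,  0.08191742,
        0.02426867]), 'tau': array([-8.46997864e-05, -5.39719069e+01,  3.46999919e+01,  1.33609370e-02,
        3.00125953e-05, -4.34954728e-06]), 'tcp_pos': array([0.15093539, 0.50244953, 0.23874465]), 'orientation': array([-1.79926143e+02, -1.93863384e-04,  1.63280440e+02]), 'ft_force': array([-0.20951805, -0.05055234, -0.02536402]), 'moment': array([-0.03028663, -0.03403607, -0.03229942]), 'finger_force': 0.0, 'finger_gap': 0.9975091892488651}
```

View pics/top0.png

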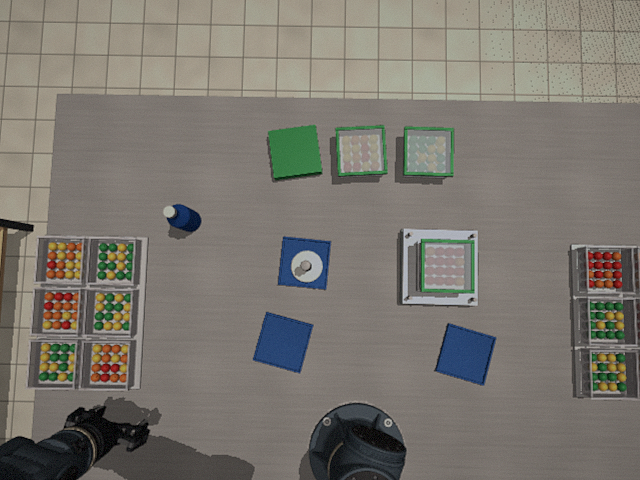

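View pics/side0.png

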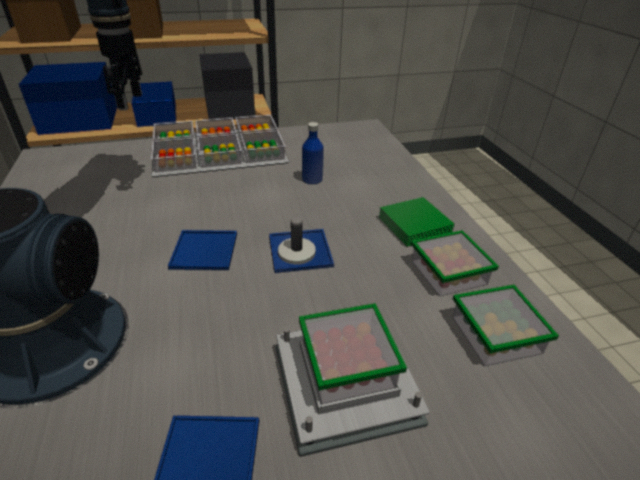

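The top view shows the press in the far blue tray at about (304,263), with the jig at (440,267) and its green-rimmed lid at (446,266). Two empty trays, at (283,342) and (466,353), are decoys. The side view shows the press at (297,245) and the lid at (352,345), upright.

```bash
cat >> h.py <<'E'
def mask(img,kind,box):
    h=cv2.cvtColor(img,cv2.COLOR_BGR2HSV)
    lo,hi={"green":((50,130,50),(75,255,255)),"blue":((100,120,40),(125,255,255)),"white":((0,0,150),(179,60,255))}[kind]
    m=cv2.inRange(h,lo,hi); k=np.zeros_like(m); x0,y0,x1,y1=box; k[y0:y1,x0:x1]=255
    return m&k
def big(m):
    return max(cv2.findContours(m,cv2.RETR_EXTERNAL,cv2.CHAIN_APPROX_NONE)[0],key=cv2.contourArea)
def quad(m):
    c=cv2.convexHull(big(m)); 
    for e in np.arange(.01,.1,.005):
        q=cv2.approxPolyDP(c,e*cv2.arcLength(c,True),True)
        if len(q)==4: return q[:,0].astype(float)
E
python3 - <<'E'
from h import *
T=np.load("top0.npz");S=np.load("side0.npz")
def P(f): return np.array(f["intrinsics"])@np.c_[f["R"],f["t"]]
qt=quad(mask(T["color"],"green",(395,220,490,310))); qs=quad(mask(S["color"],"green",(290,295,410,395)))
print(qt.tolist(),qs.tolist())
for p in qt:
    best=None
    for s in qs:
        X=cv2.triangulatePoints(P(T),P(S),p,s)[:,0];X=X[:3]/X[3]
        e=np.linalg.norm(proj(T,X)-p)+np.linalg.norm(proj(S,X)-s)
        if 0.05<X[2]<.16 and (best is None or e<best[0]): best=(e,X,s)
    print("lid corner",p,best)
for z in(.09,.1,.11,.115):
    for n,f,q in(("T",T,qt),("S",S,qs)):
        c=np.array([ray(f,*p,z) for p in q]); print(z,n,c.mean(0),np.linalg.norm(c-np.roll(c,1,0),axis=1))
q=quad(mask(T["color"],"blue",(270,230,340,295)));c=np.array([ray(T,*p,.012) for p in q]);print("tray T",c.mean(0),np.linalg.norm(c-np.roll(c,1,0),axis=1))
q=quad(mask(S["color"],"blue",(262,222,340,275)));c=np.array([ray(S,*p,.012) for p in q]);print("tray S",c.mean(0),np.linalg.norm(c-np.roll(c,1,0),axis=1))
for n,f,b in(("T",T,(285,245,328,288)),("S",S,(272,232,322,268))):
    e=cv2.fitEllipse(cv2.convexHull(big(mask(f["color"],"white",b))));print("foot",n,e,ray(f,*e[0],.017))
q=quad(mask(T["color"],"white",(390,220,490,315)));print(q.tolist())
for z in(.012,.03,.036):
    c=np.array([ray(T,*p,z) for p in q]);print("plate",z,c.mean(0),np.linalg.norm(c-np.roll(c,1,0),axis=1))
E
```

```text
[[473.0, 292.0], [423.0, 290.0], [425.0, 240.0], [473.0, 241.0]] [[375.0, 304.0], [405.0, 369.0], [319.0, 386.0], [299.0, 317.0]]
lid corner [473. 292.] (np.float64(0.12965894695510996), array([ 0.41741446, -0.27352973,  0.10880655]), array([319., 386.]))
lid corner [423. 290.] (np.float64(1.1447402684327326), array([ 0.41896741, -0.15044801,  0.11414976]), array([299., 317.]))
lid corner [425. 240.] (np.float64(0.737037857438033), array([ 0.54212938, -0.15515731,  0.1175698 ]), array([375., 304.]))
lid corner [473. 241.] (np.float64(0.7539452241587619), array([ 0.54272955, -0.27559018,  0.10736763]), array([405., 369.]))
0.09 T [ 0.48105975 -0.21951133  0.09      ] [0.12682167 0.12379341 0.1245827  0.12001891]
0.09 S [ 0.48750509 -0.1963067   0.09      ] [0.1323923  0.13385639 0.12980462 0.13268658]
0.1 T [ 0.48068906 -0.21673104  0.1       ] [0.12566862 0.12266789 0.12345    0.11892771]
0.1 S [ 0.484315   -0.20399744  0.1       ] [0.12995225 0.13138936 0.12741226 0.1302411 ]
0.11 T [ 0.48031837 -0.21395076  0.11      ] [0.12451556 0.12154236 0.1223173  0.1178365 ]
0.11 S [ 0.481124
[... 370 characters left out ...]
22439 0.012     ] [0.12401149 0.12866749 0.12317239 0.13175175]
foot T ((306.5303039550781, 265.95733642578125), (30.57325553894043, 30.824674606323242), 36.134334564208984) [0.4760075 0.1369377 0.017    ]
foot S ((296.53741455078125, 249.133056640625), (20.691307067871094, 34.73798370361328), 88.21070861816406) [0.47691388 0.13451301 0.017     ]
[[477.0, 231.0], [476.0, 305.0], [403.0, 303.0], [404.0, 228.0]]
plate 0.012 [ 0.48126964 -0.21852334  0.012     ] [0.19594534 0.19705533 0.19305251 0.19982666]
plate 0.03 [ 0.48064338 -0.21386533  0.03      ] [0.19295095 0.19404398 0.19010233 0.19677296]
plate 0.036 [ 0.48043462 -0.21231266  0.036     ] [0.19195282 0.1930402  0.18911893 0.19575506]
```

```bash
cat >> h.py <<'E'
from scipy.spatial.transform import Rotation as Ro
def plan(target,yaw,n,jaw,nd=2):
    """rows from the measured pose to target, upright tool, given yaw"""
    s=r.get_state(); p=np.array(s["tcp_pos"]); R=Ro.from_euler("xyz",s["orientation"],degrees=True)
    G=Ro.from_euler("xyz",[180,0,yaw],degrees=True)
    for i in range(n):
        k=n-i; d=R.inv().apply(np.array(target)-p)/k/.04; w=np.degrees((R.inv()*G).as_rotvec())/k/6
        row=np.round(np.r_[d,w],nd); p=p+R.apply(row[:3]*.04); R=R*Ro.from_rotvec(np.radians(row[3:]*6))
        print(row.tolist()+[jaw], "" if (i+1)%5 else "\n")
E
python3 -c "
from h import *
plan([.4765,.136,.2],90,15,85)"
```

```text
[-0.7, -0.43, 0.07, -0.0, 0.0, 0.81, 85] 
[-0.73, -0.37, 0.06, -0.0, 0.0, 0.81, 85] 
[-0.76, -0.31, 0.07, -0.0, 0.0, 0.81, 85] 
[-0.78, -0.24, 0.06, -0.0, 0.0, 0.82, 85] 
[-0.8, -0.17, 0.07, -0.0, 0.0, 0.81, 85] 

[-0.81, -0.1, 0.06, -0.0, 0.0, 0.82, 85] 
[-0.82, -0.03, 0.07, -0.0, 0.0, 0.81, 85] 
[-0.81, 0.03, 0.06, -0.0, 0.0, 0.82, 85] 
[-0.81, 0.1, 0.07, -0.0, 0.0, 0.81, 85] 
[-0.8, 0.17, 0.06, -0.0, 0.0, 0.82, 85] 

[-0.78, 0.24, 0.07, -0.0, 0.0, 0.81, 85] 
[-0.76, 0.31, 0.06, -0.0, 0.0, 0.82, 85] 
[-0.72, 0.37, 0.07, -0.0, 0.0, 0.81, 85] 
[-0.69, 0.43, 0.06, -0.0, 0.01, 0.82, 85] 
[-0.65, 0.49, 0.07, -0.0, 0.0, 0.81, 85]
```

Call:
{"method": "move_arm", "body": {"deltas": [-0.7,-0.43,0.07,0,0,0.81,85,-0.73,-0.37,0.06,0,0,0.81,85,-0.76,-0.31,0.07,0,0,0.81,85,-0.78,-0.24,0.06,0,0,0.82,85,-0.8,-0.17,0.07,0,0,0.81,85]}}

```text
clock: 0.52
tcp_pos: [0.2603, 0.3789, 0.2257]
orientation: [-180.0, 0.0, 138.7]
ft_force: [0.7, 0.9, -0.2]
finger_gap: 0.994
finger_force: 0.0
```

Call:
{"method": "move_arm", "body": {"deltas": [-0.81,-0.1,0.06,0,0,0.82,85,-0.82,-0.03,0.07,0,0,0.81,85,-0.81,0.03,0.06,0,0,0.82,85,-0.81,0.1,0.07,0,0,0.81,85,-0.8,0.17,0.06,0,0,0.82,85]}}

```text
clock: 0.93
tcp_pos: [0.3686, 0.2566, 0.213]
orientation: [-180.0, 0.0, 114.2]
ft_force: [0.4, 0.5, -0.7]
finger_gap: 0.99
finger_force: 0.0
```

Call:
{"method": "move_arm", "body": {"deltas": [-0.78,0.24,0.07,0,0,0.81,85,-0.76,0.31,0.06,0,0,0.82,85,-0.72,0.37,0.07,0,0,0.81,85,-0.69,0.43,0.06,0,0,0.82,85,-0.65,0.49,0.07,0,0,0.81,85]}}

```text
clock: 1.35
tcp_pos: [0.4772, 0.135, 0.1998]
orientation: [-180.0, 0.0, 89.8]
ft_force: [1.6, 0.9, -0.3]
finger_gap: 0.996
finger_force: 0.0
```

```bash
python3 -c "
from h import *
s=r.get_state();print(s['tcp_pos'],s['orientation'],s['ft_force'])
f=r.grab_frame('wrist');cv2.imwrite('pics/w1.png',f['color']);np.savez('w1.npz',**f)
print(proj(f,[.4765,.136,.017]),proj(f,[.4765,.136,.095]))
plan([.4765,.136,.06],90,6,85)"
```

```text
[0.47721909 0.13503356 0.19980115] [-1.79976942e+02  7.55767681e-03  8.97701664e+01] [ 1.63128929  0.92223465 -0.25072662]
[325.56281925 207.19841215] [325.03499213 231.60779159]
[0.02, -0.02, 0.58, 0.0, 0.0, -0.02, 85] 
[0.02, -0.02, 0.58, 0.0, 0.0, -0.02, 85] 
[0.02, -0.02, 0.58, 0.0, 0.01, -0.02, 85] 
[0.02, -0.02, 0.58, 0.0, 0.0, -0.02, 85] 
[0.01, -0.01, 0.58, 0.01, 0.01, -0.02, 85] 

[0.02, -0.02, 0.58, 0.0, 0.0, -0.02, 85]
```

View pics/w1.png

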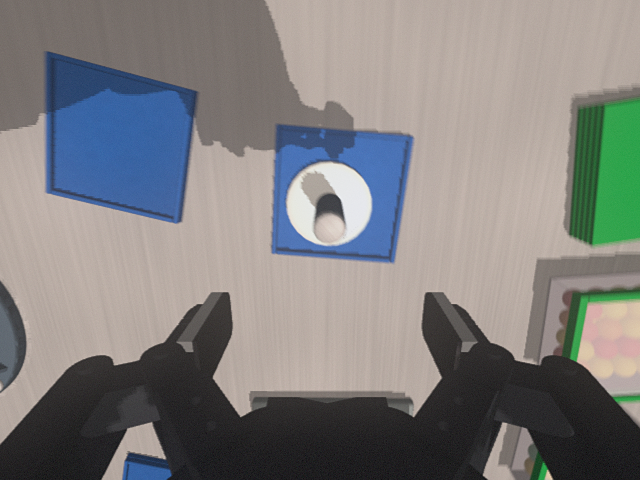

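The wrist view shows the foot disc centred at (329,203) and the handle top at (330,229), so the press stands at about (0.479, 0.138). The tray spans (273-412, 125-262). I'll descend now.

Call:
{"method": "move_arm", "body": {"deltas": [0.02,0.01,0.7,0,0,-0.02,85,0.02,0.01,0.7,0,0,-0.02,85,0.02,0.01,0.7,0,0,0,85,0.02,0.01,0.7,0,0,0,85,0,0,0.7,0,0,0,85]}}

```text
clock: 1.82
tcp_pos: [0.4779, 0.1397, 0.0587]
orientation: [-180.0, 0.0, 90.3]
ft_force: [0.2, 0.4, 0.1]
finger_gap: 0.996
finger_force: 0.0
```

Call:
{"method": "move_arm", "body": {"deltas": [0,0,0,0,0,0,40,0,0,0,0,0,0,20,0,0,0,0,0,0,10,0,0,0,0,0,0,10,0,0,0,0,0,0,10]}}

```text
clock: 2.23
tcp_pos: [0.479, 0.1401, 0.0617]
orientation: [179.9, -0.0, 90.3]
ft_force: [0.4, 0.5, -2.9]
finger_gap: 0.292
finger_force: 31.2
```

Call:
{"method": "move_arm", "body": {"deltas": [0,0,0,0,0,0,10,0,0,0,0,0,0,10,0,0,0,0,0,0,10,0,0,0,0,0,0,10,0,0,0,0,0,0,10]}}

```text
clock: 2.65
tcp_pos: [0.4791, 0.1401, 0.0617]
orientation: [179.8, -0.0, 90.3]
ft_force: [-1.3, -0.0, 6.9]
finger_gap: 0.291
finger_force: 58.7
```

Call:
{"method": "move_arm", "body": {"deltas": [0,0,-0.3,0,0,0,10,0,0,-0.6,0,0,0,10,0,0,-0.8,0,0,0,10,0,0,-0.8,0,0,0,10,0,0,-0.8,0,0,0,10]}}

```text
clock: 3.07
tcp_pos: [0.4776, 0.1396, 0.194]
orientation: [-180.0, 0.0, 90.3]
ft_force: [0.2, 0.6, -3.5]
finger_gap: 0.29
finger_force: 59.4
```

Call:
{"method": "move_arm", "body": {"deltas": [0,0,-0.3,0,0,0,10,0,0,0,0,0,0,10,0,0,0,0,0,0,10,0,0,0,0,0,0,10]}}

```text
clock: 3.4
tcp_pos: [0.4774, 0.1395, 0.203]
orientation: [-179.9, 0.0, 90.3]
ft_force: [-0.3, -0.8, -2.0]
finger_gap: 0.29
finger_force: 59.7
```

```bash
python3 -c "
from h import *
s=r.get_state();print(s['tcp_pos'],s['orientation'],s['ft_force'],s['moment'])
S=r.grab_frame('side');T=r.grab_frame('top');W=r.grab_frame('wrist')
np.savez('w2.npz',**W)
for n,f in(('s2',S),('t2',T),('w2',W)): cv2.imwrite(f'pics/{n}.png',f['color'])
z=s['tcp_pos'][2]-.0567
print(z,[proj(f,[.479,.138,z+.012]) for f in (S,T,W)])
cv2.imwrite('pics/v2.png',np.hstack([cv2.resize(i,(400,300)) for i in (W['color'],S['color'])]))
# tray from wrist grab w1
w=np.load('w1.npz');q=quad(mask(w['color'],'blue',(265,115,425,275)));c=np.array([ray(w,*p,.012) for p in q]);print('tray',c.mean(0),np.linalg.norm(c-np.roll(c,1,0),axis=1))
q=quad(mask(T['color'],'green',(395,220,490,310)));print([ray(T,*p,.112) for p in q])
"
```

```text
[0.47738434 0.13954672 0.20298064] [-1.79907610e+02  3.12555804e-02  9.02622969e+01] [-0.33339897 -0.76104578 -1.99575821] [-0.05905359  0.02053098 -0.00429591]
0.14628063639563602 [array([296.60514421, 194.21635878]), array([303.53322852, 262.77583492]), array([328.7810546 , 267.33802961])]
tray [0.48918598 0.14437224 0.012     ] [0.12516497 0.12391211 0.12536367 0.12455048]
[array([ 0.5416509 , -0.27380348,  0.112     ]), array([ 0.41737343, -0.27243944,  0.112     ]), array([ 0.4200272 , -0.15357723,  0.112     ]), array([ 0.54107057, -0.2419489 ,  0.112     ])]
```

View pics/v2.png

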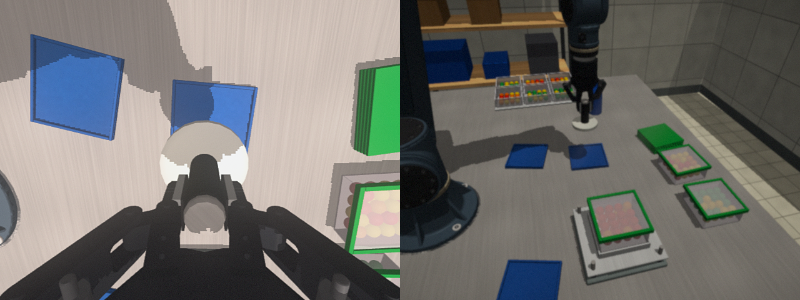

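The wrist view shows the foot disc centred at about (204,166) in the half-size picture. That is where an upright press should appear, (205,167). The side view shows it hanging clear of the tray. Next I carry it over to the jig.

Call:
{"method": "move_arm", "body": {"deltas": [-0.5,0,0,0,0,0,10,-0.9,0,0,0,0,-0.02,10,-0.9,0,0,0,0,-0.02,10,-0.9,0,0,0,0,0,10,-0.9,0,0,0,0,0,10]}}

```text
clock: 3.97
tcp_pos: [0.4785, -0.0256, 0.2032]
orientation: [-179.9, 0.0, 90.5]
ft_force: [1.3, 0.8, -2.7]
finger_gap: 0.288
finger_force: 59.6
```

Call:
{"method": "move_arm", "body": {"deltas": [-0.9,0.01,0,0,0,0,10,-0.9,0.01,0,0,0,0,10,-0.9,0.01,0,0,0,0,10,-0.9,0,0,0,0,0,10,-0.7,0,0,0,0,0,10]}}

```text
clock: 4.38
tcp_pos: [0.4813, -0.1987, 0.2032]
orientation: [-179.9, 0.0, 90.4]
ft_force: [1.1, 0.6, -2.8]
finger_gap: 0.293
finger_force: 59.6
```

Call:
{"method": "move_arm", "body": {"deltas": [-0.4,0,0,0,0,0,10,0,0,0,0,0,0,10,0,0,0,0,0,0,10,0,0,0,0,0,0,10]}}

```text
clock: 4.72
tcp_pos: [0.4817, -0.2116, 0.2034]
orientation: [-179.9, -0.0, 90.5]
ft_force: [0.3, 0.6, -3.1]
finger_gap: 0.293
finger_force: 59.6
```

```bash
python3 -c "
from h import *
s=r.get_state();p=s['tcp_pos'];print(p,s['orientation'],s['ft_force'],s['moment'])
S=r.grab_frame('side');T=r.grab_frame('top');W=r.grab_frame('wrist')
for n,f in(('s3',S),('t3',T),('w3',W)): cv2.imwrite(f'pics/{n}.png',f['color']);np.savez(n+'.npz',**f)
z=p[2]-.0567
print(z,[proj(f,[p[0],p[1],z+.012]) for f in (S,T,W)],proj(S,[p[0],p[1],z]))
cv2.imwrite('pics/v3.png',np.hstack([cv2.resize(W['color'],(400,300)),cv2.resize(S['color'][200:440,230:550],(400,300))]))
"
```

```text
[ 0.48165999 -0.21164277  0.20341043] [-1.79921021e+02 -4.86913900e-02  9.04931239e+01] [ 0.34693872  0.62762983 -3.13439574] [0.05092566 0.02678408 0.02232264]
0.14671042981298676 [array([351.82422673, 318.926382  ]), array([453.305217 , 264.3622676]), array([325.11992194, 265.19713769])] [351.27305783 324.60421732]
```

View pics/v3.png

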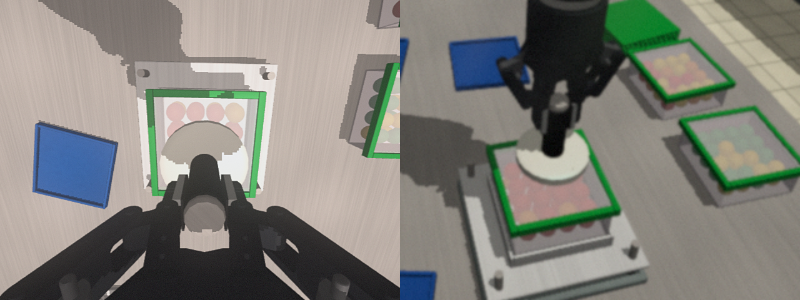

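```bash
python3 -c "
from h import *
S,T,W=[np.load(n+'.npz') for n in('s3','t3','w3')]
m=mask(W['color'],'green',(225,135,440,310));c=big(m)[:,0].astype(float)
print('W bbox',c.min(0),c.max(0))
far=c[np.argsort(c.sum(1))[0]],c[np.argsort(c[:,1]-c[:,0])[0]]
for z in(.105,.112):print(z,[ray(W,*p,z).round(4) for p in far])
m=mask(T['color'],'green',(395,220,490,310));y,x=np.where(m);print('T',x.min(),x.max(),y.min(),y.max(), ray(T,(x.min()+x.max()+1)/2,(y.min()+y.max()+1)/2,.112))
h=cv2.cvtColor(S['color'],cv2.COLOR_BGR2HSV);m=cv2.inRange(h,(0,0,125),(179,60,255));m[:295]=0;m[350:]=0;m[:,:318]=0;m[:,385:]=0
k=big(m);e=cv2.fitEllipse(cv2.convexHull(k));print('S foot',e,cv2.boundingRect(k))
p=[.4817,-.2116];a=np.linspace(0,6.28,60)
q=np.array([proj(S,[p[0]+.042*np.cos(t),p[1]+.042*np.sin(t),z]) for t in a for z in(.1467,.1587)]);print('pred',q.min(0),q.max(0),cv2.fitEllipse(cv2.convexHull(q.astype(np.float32))))
"
```

```text
W bbox [391. 147.] [425. 309.]
0.105 [array([ 0.5432, -0.1472,  0.105 ]), array([ 0.5487, -0.1478,  0.105 ])]
0.112 [array([ 0.5414, -0.1468,  0.112 ]), array([ 0.5467, -0.1474,  0.112 ])]
T 421 465 239 292 [ 0.47910521 -0.20120171  0.112     ]
S foot ((350.05657958984375, 336.024169921875), (69.16179656982422, 78.52970886230469), 164.2614288330078) (318, 305, 67, 45)
pred [322.3225018  297.92633551] [381.24831635 348.01760404] ((351.6626892089844, 322.8945617675781), (50.14790725708008, 60.2650146484375), 99.13675689697266)
```

Call:
{"method": "move_arm", "body": {"deltas": [0,0,0.3,0,0,-0.05,10,0,0,0.3,0,0,-0.03,10,0,0,0.1,0,0,0,10,0,0,0,0,0,0,10,0,0,0,0,0,0,10]}}

```text
clock: 5.28
tcp_pos: [0.4822, -0.2118, 0.1764]
orientation: [-180.0, 0.0, 91.0]
ft_force: [0.5, -1.1, -3.0]
finger_gap: 0.287
finger_force: 59.5
```

Call:
{"method": "move_arm", "body": {"deltas": [0,0,0.025,0,0,0,10,0,0,0.025,0,0,0,10,0,0,0.025,0,0,0,10,0,0,0.025,0,0,0,10,0,0,0.025,0,0,0,10]}}

```text
clock: 5.7
tcp_pos: [0.4822, -0.2123, 0.1712]
orientation: [180.0, 0.0, 91.0]
ft_force: [0.1, 0.6, -2.6]
finger_gap: 0.287
finger_force: 59.5
```

Call:
{"method": "move_arm", "body": {"deltas": [0,0,0.025,0,0,0,10,0,0,0.025,0,0,0,10,0,0,0.025,0,0,0,10,0,0,0.025,0,0,0,10,0,0,0,0,0,0,10]}}

```text
clock: 6.12
tcp_pos: [0.482, -0.2122, 0.1669]
orientation: [-180.0, -0.0, 91.0]
ft_force: [-0.5, 0.1, -3.2]
finger_gap: 0.289
finger_force: 59.5
```

Call:
{"method": "move_arm", "body": {"deltas": [0,0,0.02,0,0,0,10,0,0,0.02,0,0,0,10,0,0,0.02,0,0,0,10,0,0,0.02,0,0,0,10,0,0,0,0,0,0,10]}}

```text
clock: 6.53
tcp_pos: [0.4823, -0.2123, 0.1641]
orientation: [180.0, 0.0, 91.0]
ft_force: [0.2, -0.6, 0.0]
finger_gap: 0.29
finger_force: 59.8
```

Call:
{"method": "move_arm", "body": {"deltas": [0,0,0.02,0,0,0,10,0,0,0.02,0,0,0,10,0,0,0.02,0,0,0,10,0,0,0.02,0,0,0,10,0,0,0,0,0,0,10]}}

```text
clock: 6.95
tcp_pos: [0.4823, -0.2123, 0.1608]
orientation: [180.0, 0.0, 91.0]
ft_force: [-0.1, 0.6, 2.6]
finger_gap: 0.291
finger_force: 59.8
```

Call:
{"method": "move_arm", "body": {"deltas": [0,0,0.02,0,0,0,10,0,0,0.02,0,0,0,10,0,0,0.02,0,0,0,10,0,0,0.02,0,0,0,10,0,0,0,0,0,0,10]}}

```text
clock: 7.37
tcp_pos: [0.4822, -0.2122, 0.1574]
orientation: [180.0, 0.0, 91.0]
ft_force: [1.2, -0.0, 2.4]
finger_gap: 0.291
finger_force: 60.0
```

Call:
{"method": "move_arm", "body": {"deltas": [0,0,0.02,0,0,0,10,0,0,0.02,0,0,0,10,0,0,0.02,0,0,0,10,0,0,0.02,0,0,0,10,0,0,0,0,0,0,10]}}

```text
clock: 7.78
tcp_pos: [0.4822, -0.2123, 0.1544]
orientation: [180.0, 0.0, 91.0]
ft_force: [0.3, 0.0, 6.1]
finger_gap: 0.289
finger_force: 60.2
```

Call:
{"method": "move_arm", "body": {"deltas": [0,0,0.015,0,0,0,10,0,0,0.015,0,0,0,10,0,0,0.015,0,0,0,10,0,0,0,0,0,0,10,0,0,0,0,0,0,10]}}

```text
clock: 8.2
tcp_pos: [0.4823, -0.2123, 0.1528]
orientation: [180.0, 0.0, 91.0]
ft_force: [0.1, 0.3, 6.9]
finger_gap: 0.289
finger_force: 60.2
```

```bash
python3 -c "
from h import *
s=r.get_state();p=s['tcp_pos'];print(p,s['orientation'],s['ft_force'],s['moment'])
S=r.grab_frame('side')
cv2.imwrite('pics/v4.png',cv2.resize(S['color'][250:450,260:440],(720,600),interpolation=cv2.INTER_CUBIC)[:, :720])
"
```

```text
[ 0.48225613 -0.21231615  0.15282841] [1.79970252e+02 2.39743992e-02 9.09818688e+01] [0.09303074 0.30730862 6.85090952] [ 0.04534264 -0.10974819  0.01868172]
```

View pics/v4.png

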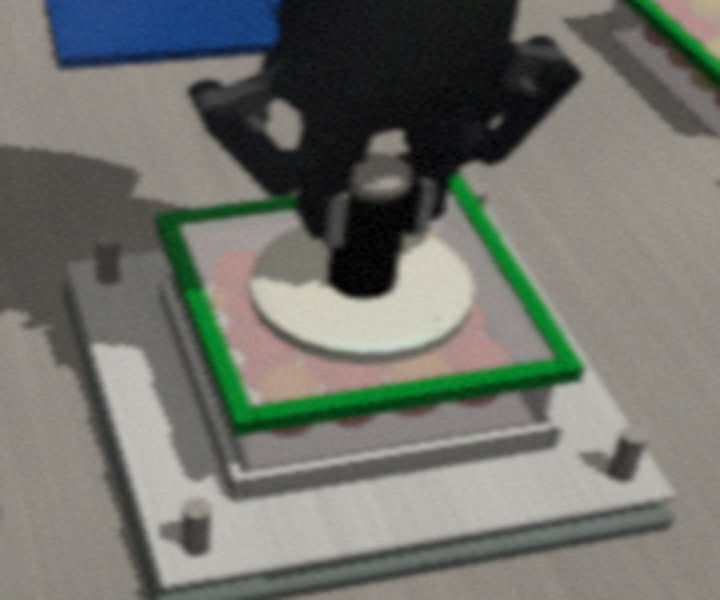

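The close-up shows the foot ellipse centred at about (362,290). The lid's rim diagonals cross at (357,288), so it is centred to about 2 mm, and the lid and plate look level. I'll check the moment with averaged readings, then keep pushing.

```bash
python3 -c "
from h import *
a=[]
for i in range(6):
    r.grab_frame('top');s=r.get_state();a.append(np.r_[s['ft_force'],s['moment']])
print(np.mean(a,0).round(3),np.std(a,0).round(3))
"
```

```text
[ 0.226 -0.049  6.503  0.084 -0.09  -0.007] [0.392 0.512 0.241 0.033 0.025 0.021]
```

Call:
{"method": "move_arm", "body": {"deltas": [0,0,0.01,0,0,0,10,0,0,0.01,0,0,0,10,0,0,0.01,0,0,0,10,0,0,0,0,0,0,10,0,0,0,0,0,0,10]}}

```text
clock: 8.97
tcp_pos: [0.4823, -0.2123, 0.1517]
orientation: [180.0, 0.0, 91.0]
ft_force: [0.2, 0.4, 8.0]
finger_gap: 0.291
finger_force: 60.3
```

Call:
{"method": "move_arm", "body": {"deltas": [0,0,0.01,0,0,0,10,0,0,0.01,0,0,0,10,0,0,0.01,0,0,0,10,0,0,0,0,0,0,10,0,0,0,0,0,0,10]}}

```text
clock: 9.38
tcp_pos: [0.4823, -0.2124, 0.1506]
orientation: [180.0, 0.0, 91.0]
ft_force: [0.3, -0.4, 8.3]
finger_gap: 0.287
finger_force: 60.5
```

Call:
{"method": "move_arm", "body": {"deltas": [0,0,0.01,0,0,0,10,0,0,0.01,0,0,0,10,0,0,0,0,0,0,10,0,0,0,0,0,0,10]}}

```text
clock: 9.72
tcp_pos: [0.4823, -0.2124, 0.1499]
orientation: [180.0, 0.0, 91.0]
ft_force: [-0.8, 0.1, 9.1]
finger_gap: 0.292
finger_force: 60.6
```

Net contact is about 12 N, close to the stop, so I'll use fine steps.

Call:
{"method": "move_arm", "body": {"deltas": [0,0,0.01,0,0,0,10,0,0,0,0,0,0,10,0,0,0,0,0,0,10]}}

```text
clock: 9.97
tcp_pos: [0.4823, -0.2124, 0.1495]
orientation: [180.0, 0.0, 91.0]
ft_force: [-0.0, 0.0, 10.4]
finger_gap: 0.289
finger_force: 60.7
```

Call:
{"method": "move_arm", "body": {"deltas": [0,0,0.01,0,0,0,10,0,0,0,0,0,0,10,0,0,0,0,0,0,10]}}

```text
clock: 10.22
tcp_pos: [0.4823, -0.2124, 0.1492]
orientation: [179.9, 0.0, 91.0]
ft_force: [-0.1, -0.3, 9.7]
finger_gap: 0.292
finger_force: 60.7
```

Call:
{"method": "move_arm", "body": {"deltas": [0,0,0.01,0,0,0,10,0,0,0,0,0,0,10,0,0,0,0,0,0,10]}}

```text
clock: 10.47
tcp_pos: [0.4823, -0.2124, 0.1488]
orientation: [179.9, 0.0, 91.0]
ft_force: [-0.8, 0.7, 8.9]
finger_gap: 0.29
finger_force: 60.8
```

Call:
{"method": "move_arm", "body": {"deltas": [0,0,0.005,0,0,0,10,0,0,0,0,0,0,10,0,0,0,0,0,0,10]}}

```text
clock: 10.72
tcp_pos: [0.4823, -0.2124, 0.1486]
orientation: [179.9, 0.0, 91.0]
ft_force: [-0.5, -0.3, 10.8]
finger_gap: 0.29
finger_force: 60.8
```

Call:
{"method": "move_arm", "body": {"deltas": [0,0,0.005,0,0,0,10,0,0,0,0,0,0,10,0,0,0,0,0,0,10]}}

```text
clock: 10.97
tcp_pos: [0.4823, -0.2124, 0.1485]
orientation: [179.9, 0.0, 91.0]
ft_force: [-0.9, 0.2, 10.2]
finger_gap: 0.287
finger_force: 60.8
```

Call:
{"method": "move_arm", "body": {"deltas": [0,0,0.005,0,0,0,10,0,0,0.005,0,0,0,10,0,0,0,0,0,0,10,0,0,0,0,0,0,10]}}

```text
clock: 11.3
tcp_pos: [0.4824, -0.2125, 0.1484]
orientation: [179.9, 0.1, 91.0]
ft_force: [-1.5, -0.0, 13.7]
finger_gap: 0.287
finger_force: 61.2
```

Call:
{"method": "move_arm", "body": {"deltas": [0,0,0.005,0,0,0,10,0,0,0,0,0,0,10,0,0,0,0,0,0,10]}}

```text
clock: 11.55
tcp_pos: [0.4825, -0.2125, 0.1483]
orientation: [179.9, 0.1, 91.0]
ft_force: [-1.1, 0.9, 14.2]
finger_gap: 0.292
finger_force: 61.4
```

Call:
{"method": "move_arm", "body": {"deltas": [0,0,0.005,0,0,0,10,0,0,0,0,0,0,10,0,0,0,0,0,0,10]}}

```text
clock: 11.8
tcp_pos: [0.4825, -0.2125, 0.1483]
orientation: [179.9, 0.1, 91.0]
ft_force: [-2.4, -0.3, 16.4]
finger_gap: 0.293
finger_force: 61.5
```

```bash
python3 -c "
from h import *
a=[]
for i in range(8):
    S=r.grab_frame('side');s=r.get_state();a.append(np.r_[s['ft_force'],s['moment']])
print(np.mean(a,0).round(3),np.std(a,0).round(3),s['orientation'])
cv2.imwrite('pics/v5.png',cv2.resize(S['color'][250:450,260:440],(720,600),interpolation=cv2.INTER_CUBIC))
"
```

```text
[-1.912  0.358 16.05   0.221  0.534 -0.021] [0.617 0.526 0.44  0.034 0.021 0.047] [1.79902088e+02 7.03781475e-02 9.09763309e+01]
```

View pics/v5.png

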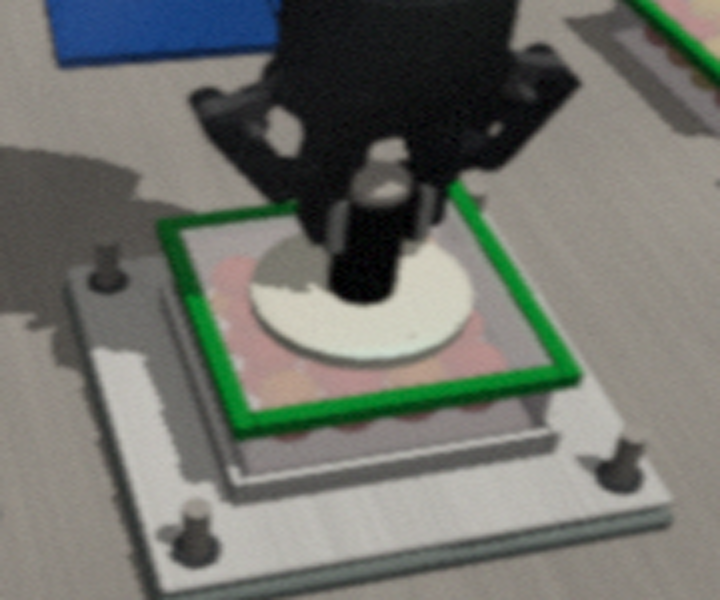

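The plate is down near the base and looks level, with about 19 N of contact. I'll push slightly more and hold.

Call:
{"method": "move_arm", "body": {"deltas": [0,0,0.003,0,0,0,10,0,0,0,0,0,0,10,0,0,0,0,0,0,10,0,0,0,0,0,0,10,0,0,0,0,0,0,10]}}

```text
clock: 12.62
tcp_pos: [0.4825, -0.2126, 0.1483]
orientation: [179.9, 0.1, 91.0]
ft_force: [-2.1, 0.6, 16.8]
finger_gap: 0.289
finger_force: 61.6
```

Call:
{"method": "move_arm", "body": {"deltas": [0,0,0,0,0,0,10,0,0,0,0,0,0,10,0,0,0,0,0,0,10,0,0,0,0,0,0,10,0,0,0,0,0,0,10]}}

```text
clock: 13.03
tcp_pos: [0.4825, -0.2125, 0.1483]
orientation: [179.9, 0.1, 91.0]
ft_force: [-2.1, 0.1, 17.1]
finger_gap: 0.285
finger_force: 61.6
```

Call:
{"method": "move_arm", "body": {"deltas": [0,0,0,0,0,0,10,0,0,0,0,0,0,10,0,0,0,0,0,0,10,0,0,0,0,0,0,10,0,0,0,0,0,0,10]}}

```text
clock: 13.45
tcp_pos: [0.4825, -0.2126, 0.1483]
orientation: [179.9, 0.1, 91.0]
ft_force: [-1.6, 0.8, 16.8]
finger_gap: 0.289
finger_force: 61.6
```

Call:
{"method": "move_arm", "body": {"deltas": [0,0,0,0,0,0,10,0,0,0,0,0,0,10,0,0,0,0,0,0,10,0,0,0,0,0,0,10,0,0,0,0,0,0,10]}}

```text
clock: 13.87
tcp_pos: [0.4825, -0.2126, 0.1483]
orientation: [179.9, 0.1, 91.0]
ft_force: [-2.2, 1.3, 16.9]
finger_gap: 0.291
finger_force: 61.6
```

```bash
python3 -c "
from h import *
s=r.get_state();print(s['tcp_pos'],s['ft_force'],s['moment'])
for n in('side','top'):
    f=r.grab_frame(n);np.savez(n+'6.npz',**f)
S=np.load('side6.npz');q=quad(mask(S['color'],'green',(290,295,410,395)));print(q.tolist())
S0=np.load('side0.npz');print(quad(mask(S0['color'],'green',(290,295,410,395))).tolist())
"
```

```text
[ 0.48253283 -0.21256284  0.14826022] [-2.21054464  1.28853272 16.88138963] [0.24327826 0.65108425 0.00481161]
[[374.0, 310.0], [403.0, 377.0], [318.0, 394.0], [300.0, 323.0]]
[[375.0, 304.0], [405.0, 369.0], [319.0, 386.0], [299.0, 317.0]]
```

```bash
python3 -c "
from h import *
S=np.load('side6.npz');S0=np.load('side0.npz');T=np.load('top6.npz')
q0=quad(mask(S0['color'],'green',(290,295,410,395)));q=quad(mask(S['color'],'green',(290,295,410,395)))
for a,b in zip(q0,q):
    X=ray(S0,*a,.1125); 
    d=[np.linalg.norm(proj(S,X-[0,0,k])-b) for k in np.arange(0,.03,.0005)]; print(X.round(3),'drop mm',np.argmin(d)*.5,min(d).round(2))
g0,g=[cv2.GaussianBlur(cv2.cvtColor(f['color'],cv2.COLOR_BGR2GRAY),(3,3),0) for f in(S0,S)]
q=quad(cv2.inRange(cv2.cvtColor(S['color'],cv2.COLOR_BGR2HSV),(0,0,120),(179,60,255))[:, :]) if 0 else None
"
```

```text
[ 0.545 -0.151  0.113] drop mm 14.0 0.17
[ 0.541 -0.279  0.113] drop mm 18.5 0.21
[ 0.417 -0.276  0.113] drop mm 18.5 0.7
[ 0.418 -0.149  0.113] drop mm 14.0 0.96
```

```bash
cat >> h.py <<'E'
def subquad(m):
    q=quad(m); q=q[np.argsort(np.arctan2(*(q-q.mean(0)).T[::-1]))]; c=big(m)[:,0].astype(float); L=[]
    c=cv2.convexHull(big(m))[:,0].astype(float) if 0 else c
    for i in range(4):
        a,b=q[i],q[(i+1)%4]; d=(b-a)/np.linalg.norm(b-a); n=np.array([-d[1],d[0]])
        t=(c-a)@d/np.linalg.norm(b-a); e=abs((c-a)@n); p=c[(e<2)&(t>.1)&(t<.9)]
        v=cv2.fitLine(p.astype(np.float32),cv2.DIST_HUBER,0,.01,.01)[:,0]; L.append(np.cross([v[2],v[3],1],[v[2]+v[0],v[3]+v[1],1]))
    X=[np.cross(L[i-1],L[i]) for i in range(4)]
    return np.array([x[:2]/x[2] for x in X])
def drops(S0,S,box=(285,290,415,400)):
    a,b=[subquad(mask(f['color'],'green',box)) for f in(S0,S)]; o=[]
    for u,v in zip(a,b):
        X=ray(S0,*u,.1125); k=np.arange(-.005,.03,.0002); d=[np.linalg.norm(proj(S,X-[0,0,j])-v) for j in k]; i=np.argmin(d)
        print(X.round(3),'drop mm',(k[i]*1e3).round(1),'res',round(d[i],2)); o.append([*X[:2],k[i]])
    o=np.array(o); c=np.linalg.lstsq(np.c_[o[:,:2]-o[:,:2].mean(0),np.ones(4)],o[:,2],rcond=None)[0]; print('drop slope x,y, mean',c.round(4))
E
python3 -c "
from h import *
drops(np.load('side0.npz'),np.load('side6.npz')); print('before press:'); drops(np.load('side0.npz'),np.load('s3.npz'))
S=r.grab_frame('side'); drops(np.load('side0.npz'),S)
s=r.get_state();print(s['ft_force'],s['clock'])"
```

```text
[ 0.418 -0.148  0.113] drop mm 16.4 res 0.46
[ 0.545 -0.149  0.113] drop mm 15.0 res 2.15
[ 0.544 -0.278  0.113] drop mm 23.8 res 2.61
[ 0.415 -0.277  0.113] drop mm 19.8 res 0.49
drop slope x,y, mean [ 0.0099 -0.0475  0.0187]
before press:
[ 0.418 -0.148  0.113] drop mm 2.4 res 0.18
[ 0.545 -0.149  0.113] drop mm -1.6 res 0.46
[ 0.544 -0.278  0.113] drop mm 3.8 res 1.38
[ 0.415 -0.277  0.113] drop mm 4.4 res 0.47
drop slope x,y, mean [-0.0182 -0.0285  0.0022]
[ 0.418 -0.148  0.113] drop mm 17.4 res 0.7
[ 0.545 -0.149  0.113] drop mm 12.6 res 0.98
[ 0.544 -0.278  0.113] drop mm 23.4 res 2.26
[ 0.415 -0.277  0.113] drop mm 20.0 res 0.49
drop slope x,y, mean [-0.0057 -0.052   0.0183]
[-1.80487668  0.70469966 16.96855689] 14.0167
```

```bash
cat >> h.py <<'E'
def flow(S0,S):
    a,b=[cv2.cvtColor(f['color'],cv2.COLOR_BGR2GRAY) for f in(S0,S)]
    pts=[(375,304,.112),(405,369,.112),(319,386,.112),(299,317,.112),(320,413,.042),(399,395,.042),(301,347,.042),(300,444,.036),(427,415,.036),(277,340,.036)]
    p=np.float32([x[:2] for x in pts])[:,None]
    q,st,er=cv2.calcOpticalFlowPyrLK(a,b,p,p+np.float32([0,6]),winSize=(15,15),maxLevel=0,flags=cv2.OPTFLOW_USE_INITIAL_FLOW)
    for u,(x,y,z),v,s,e in zip(p[:,0],pts,q[:,0],st,er):
        X=ray(S0,x,y,z);k=np.arange(-.005,.03,.0002);d=[np.linalg.norm(proj(S,X-[0,0,j])-v) for j in k];i=np.argmin(d)
        print(X.round(3),'drop',(k[i]*1e3).round(1),'res',d[i].round(2),'err',e.round(1))
E
python3 -c "
from h import *
flow(np.load('s3.npz'),np.load('side6.npz'))"
```

```text
[ 0.545 -0.15   0.112] drop 29.8 res 12.08 err [26.]
[ 0.541 -0.279  0.112] drop 15.4 res 0.2 err [7.1]
[ 0.417 -0.276  0.112] drop 15.2 res 0.51 err [4.3]
[ 0.418 -0.148  0.112] drop 10.6 res 0.94 err [9.7]
[ 0.421 -0.274  0.042] drop 11.8 res 0.13 err [4.3]
[ 0.544 -0.274  0.042] drop 12.6 res 0.25 err [5.1]
[ 0.421 -0.151  0.042] drop 16.8 res 0.49 err [4.3]
[ 0.383 -0.308  0.036] drop 11.0 res 0.71 err [17.2]
[ 0.573 -0.312  0.036] drop 11.2 res 0.83 err [8.6]
[ 0.385 -0.122  0.036] drop 12.4 res 1.07 err [7.2]
```

The plate corners dropped 11.0 to 12.4 mm, so it is bottomed out and level to well under 1°. It has been held at about 20 N for over 2 s. Releasing upward now.

Call:
{"method": "move_arm", "body": {"deltas": [0,0,-0.05,0,0,0,10,0,0,-0.1,0,0,0,10,0,0,-0.2,0,0,0,10,0,0,-0.3,0,0,0,10,0,0,-0.4,0,0,0,10]}}

```text
clock: 14.43
tcp_pos: [0.4807, -0.2117, 0.1878]
orientation: [-179.8, -0.1, 91.0]
ft_force: [0.6, 0.1, -2.6]
finger_gap: 0.292
finger_force: 59.4
```

Call:
{"method": "move_arm", "body": {"deltas": [0,0,-0.3,0,0,0,10,0,0,-0.1,0,0,0,10,0,0,0,0,0,0,10,0,0,0,0,0,0,10]}}

```text
clock: 14.77
tcp_pos: [0.4816, -0.2121, 0.204]
orientation: [-179.9, -0.0, 91.0]
ft_force: [0.2, 0.4, -2.9]
finger_gap: 0.29
finger_force: 59.5
```

```bash
python3 -c "
from h import *
s=r.get_state();print(s['tcp_pos'],s['orientation'],s['ft_force'])
S=r.grab_frame('side');np.savez('s7.npz',**S);flow(np.load('s3.npz'),S)
plan([.485,.1435,.205],90,10,10)"
```

```text
[ 0.48161512 -0.21207105  0.20403285] [-1.79926958e+02 -2.01423382e-02  9.09790936e+01] [ 0.18597337  0.42613964 -2.91011584]
[ 0.545 -0.15   0.112] drop -0.0 res 0.11 err [6.6]
[ 0.541 -0.279  0.112] drop 3.4 res 0.04 err [5.2]
[ 0.417 -0.276  0.112] drop 3.4 res 0.23 err [3.7]
[ 0.418 -0.148  0.112] drop 2.6 res 0.29 err [5.7]
[ 0.421 -0.274  0.042] drop -0.0 res 0.01 err [2.]
[ 0.544 -0.274  0.042] drop -0.0 res 0.02 err [1.8]
[ 0.421 -0.151  0.042] drop 0.6 res 0.1 err [2.4]
[ 0.383 -0.308  0.036] drop -0.0 res 0.02 err [2.1]
[ 0.573 -0.312  0.036] drop -0.0 res 0.04 err [1.7]
[ 0.385 -0.122  0.036] drop 0.2 res 0.04 err [2.]
[0.89, 0.02, -0.0, -0.0, -0.0, 0.02, 10] 
[0.89, 0.02, -0.0, -0.0, -0.0, 0.02, 10] 
[0.89, 0.02, -0.0, -0.0, -0.0, 0.02, 10] 
[0.89, 0.02, -0.0, -0.0, -0.0, 0.01, 10] 
[0.89, 0.02, -0.0, -0.0, -0.0, 0.02, 10] 

[0.89, 0.02, -0.01, -0.0, -0.0, 0.01, 10] 
[0.89, 0.01, -0.0, -0.0, -0.0, 0.02, 10] 
[0.89, 0.01, -0.01, -0.01, -0.0, 0.01, 10] 
[0.88, 0.01, -0.0, -0.0, -0.0, 0.02, 10] 
[0.89, 0.02, -0.01, -0.01, -0.01, 0.01, 10]
```

The plate is fully up again and the lid has gone down about 3.4 mm from its loose start. Carrying the press back.

Call:
{"method": "move_arm", "body": {"deltas": [0.5,0.02,0,0,0,0.02,10,0.9,0.02,0,0,0,0.02,10,0.9,0.02,0,0,0,0.02,10,0.9,0.02,0,0,0,0.02,10,0.9,0.02,0,0,0,0.02,10]}}

```text
clock: 15.23
tcp_pos: [0.4831, -0.0468, 0.2038]
orientation: [-179.9, -0.0, 90.3]
ft_force: [0.3, 0.1, -2.7]
finger_gap: 0.288
finger_force: 59.4
```

Call:
{"method": "move_arm", "body": {"deltas": [0.9,0.02,0,0,0,0.02,10,0.9,0.02,0,0,0,0.02,10,0.9,0.02,0,0,0,0.02,10,0.9,0.02,0,0,0,0,10,0.7,0.02,0,0,0,0,10]}}

```text
clock: 15.65
tcp_pos: [0.4866, 0.1262, 0.2038]
orientation: [-179.9, 0.0, 90.1]
ft_force: [0.8, -0.1, -2.6]
finger_gap: 0.29
finger_force: 59.4
```

Call:
{"method": "move_arm", "body": {"deltas": [0.5,0,0,0,0,0,10,0,0,0,0,0,0,10,0,0,0,0,0,0,10,0,0,0,0,0,0,10]}}

```text
clock: 15.98
tcp_pos: [0.487, 0.1434, 0.2041]
orientation: [-179.9, 0.1, 90.0]
ft_force: [-0.0, 0.0, -2.0]
finger_gap: 0.287
finger_force: 59.4
```

```bash
python3 -c "
from h import *
plan([.485,.1435,.07],90,5,10);s=r.get_state();print(s['tcp_pos'])
W=r.grab_frame('wrist');S=r.grab_frame('side')
p=s['tcp_pos'];print(proj(S,[p[0],p[1],p[2]-.0447]))
cv2.imwrite('pics/v8.png',np.hstack([cv2.resize(W['color'],(400,300)),cv2.resize(S['color'][130:290,200:413],(400,300))]))"
```

```text
[0.0, -0.01, 0.67, -0.0, 0.0, 0.0, 10] 
[0.0, -0.01, 0.67, -0.0, 0.0, 0.0, 10] 
[0.0, -0.01, 0.67, -0.0, 0.0, 0.0, 10] 
[0.0, -0.01, 0.67, -0.01, 0.0, 0.0, 10] 
[0.01, -0.01, 0.67, -0.0, 0.01, 0.01, 10] 

[0.48703582 0.14335082 0.20405675]
[299.83840728 191.9800575 ]
```

View pics/v8.png

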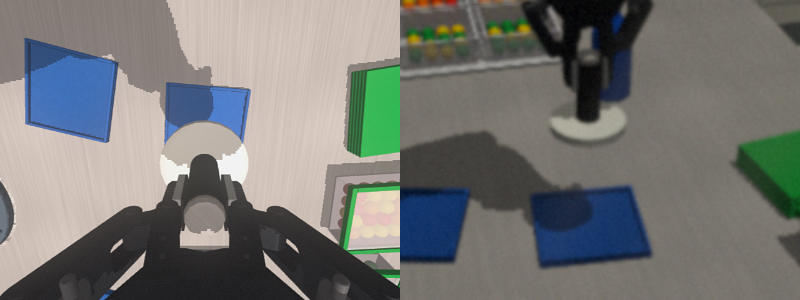

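The press hangs upright above the tray: foot at (204,166) in the wrist half, tray centred near (206,115) and lower down. Lowering now.

Call:
{"method": "move_arm", "body": {"deltas": [0,-0.01,0.6,0,0,0,10,0,-0.01,0.8,0,0,0,10,0,-0.01,0.8,0,0,0,10,0,-0.01,0.8,0,0,0,10,0,0,0.35,0,0,0,10]}}

```text
clock: 16.5
tcp_pos: [0.4839, 0.142, 0.0674]
orientation: [-179.8, 0.1, 89.9]
ft_force: [-0.9, -1.0, -2.9]
finger_gap: 0.292
finger_force: 59.5
```

Call:
{"method": "move_arm", "body": {"deltas": [0,0,0.03,0,0,0,10,0,0,0.03,0,0,0,10,0,0,0,0,0,0,10,0,0,0,0,0,0,10]}}

```text
clock: 16.83
tcp_pos: [0.487, 0.1438, 0.0698]
orientation: [179.9, -0.0, 90.0]
ft_force: [-0.5, -1.0, -2.0]
finger_gap: 0.289
finger_force: 59.5
```

Call:
{"method": "move_arm", "body": {"deltas": [0,0,0.05,0,0,0,10,0,0,0.05,0,0,0,10,0,0,0.05,0,0,0,10,0,0,0.02,0,0,0,10,0,0,0,0,0,0,10]}}

```text
clock: 17.25
tcp_pos: [0.486, 0.1439, 0.0618]
orientation: [180.0, 0.0, 90.0]
ft_force: [-1.1, -0.9, -0.0]
finger_gap: 0.289
finger_force: 60.0
```

Call:
{"method": "move_arm", "body": {"deltas": [0,0,0.015,0,0,0,10,0,0,0.015,0,0,0,10,0,0,0,0,0,0,10,0,0,0,0,0,0,10]}}

```text
clock: 17.58
tcp_pos: [0.4859, 0.1439, 0.0617]
orientation: [180.0, -0.0, 90.0]
ft_force: [-5.8, -2.1, 15.6]
finger_gap: 0.286
finger_force: 61.8
```

Call:
{"method": "move_arm", "body": {"deltas": [0,0,-0.02,0,0,0,10,0,0,-0.01,0,0,0,10,0,0,0,0,0,0,10,0,0,0,0,0,0,30,0,0,0,0,0,0,50]}}

```text
clock: 18.0
tcp_pos: [0.4861, 0.1439, 0.0615]
orientation: [180.0, 0.0, 90.0]
ft_force: [-0.6, 0.2, 0.4]
finger_gap: 0.479
finger_force: 0.0
```

Call:
{"method": "move_arm", "body": {"deltas": [0,0,0,0,0,0,85,0,0,0,0,0,0,85,0,0,0,0,0,0,85,0,0,0,0,0,0,85,0,0,0,0,0,0,85]}}

```text
clock: 18.42
tcp_pos: [0.4859, 0.1438, 0.0616]
orientation: [180.0, 0.0, 90.0]
ft_force: [0.0, 0.3, -0.4]
finger_gap: 0.994
finger_force: 0.0
```

Call:
{"method": "move_arm", "body": {"deltas": [0,0,-0.3,0,0,0,85,0,0,-0.7,0,0,0,85,0,0,-0.9,0,0,0,85,0,0,-0.9,0,0,0,85,0,0,-0.8,0,0,0,85]}}

```text
clock: 18.83
tcp_pos: [0.4858, 0.1438, 0.2077]
orientation: [180.0, -0.0, 90.0]
ft_force: [1.2, 0.2, -0.9]
finger_gap: 0.998
finger_force: 0.0
```

Call:
{"method": "move_arm", "body": {"deltas": [0,0,0,0,0,0,85,0,0,0,0,0,0,85,0,0,0,0,0,0,85]}}

```text
clock: 19.08
tcp_pos: [0.4857, 0.1437, 0.2053]
orientation: [-180.0, 0.0, 90.0]
ft_force: [0.2, 1.3, -0.1]
finger_gap: 0.995
finger_force: 0.0
```

```bash
python3 -c "
from h import *
s=r.get_state();print(s['tcp_pos'],s['ft_force'],s['clock'])
W=r.grab_frame('wrist');S=r.grab_frame('side')
print(proj(W,[.486,.143,.017]))
cv2.imwrite('pics/v9.png',np.hstack([cv2.resize(W['color'],(400,300)),cv2.resize(S['color'][180:460,200:573],(400,300))]))"
```

```text
[0.48569704 0.14373555 0.2052538 ] [ 0.18389119  1.28778771 -0.06769872] 19.0833
[326.59259058 207.59917573]
```

View pics/v9.png

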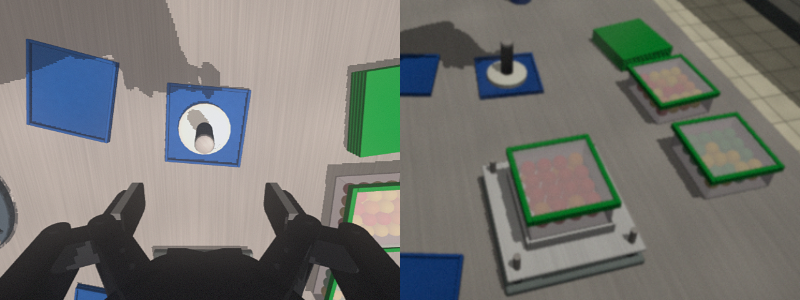

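The press stands flat in its tray: foot at (205,130), tray centre near (207,125). The jig is up with the lid level.

```bash
python3 -c "
from h import *
print(r.finish_job())"
```

```text
the job is handed in; nothing more can be done
None
```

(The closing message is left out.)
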